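Press a glued carton in the torque-knob clamp

TASK

Put the small carton flat into the pressing clamp, between jaw and fence with its two short ends facing them, and let go; then turn the clamp's knob clockwise until it slips with a click at its set torque, and let go of it too. Stop soon after the slip: turned on, the knob drives solid and crushes the carton. Do not disturb the other loose things.

Things in the scene. Friction and masses are not known exactly. Their poses are not given: they have to be found in the camera images.
- carton_center (a point): centre (half-way up) of the small carton, loose, 46 x 60 x 30 mm (x, y, z of its own axes), 0.08 kg, the smaller of the two cartons standing beside the clamp. Its short ends are the two faces across its y axis (46 mm wide, 60 mm apart)
- small_carton: the same carton; origin at the centre of its underside, same axes
- clamp: the fixed pressing clamp: a bed plate 270 x 100 mm, its top 14 mm above the bench; origin on the bench under the bed, x along the clamp from the gear housing (68 x 76 mm, top 66 mm above the bench) to the fence, z up. The steel jaw (80 mm wide, top 48 mm above the bench) moves to +x, about 10 mm per rad of screw turn, pushes the carton to the fence and squares it up
- fence: the fixed steel fence on the bed, 80 mm wide, 34 mm high; origin at the foot of its face, on the bed (14 mm above the bench), mid-width; x points away from the jaw, axes as the clamp's. The jaw face starts 68 to 77 mm on the -x side of this face; the carton takes up 60 mm of that and belongs in the middle of the width
- knob_grip (a point): gripping point on the turning axis of the knob, 102 mm above the bench: a bar 46 mm long (this point's x), 12 mm thick (y), from 82 to 112 mm above the bench, on a disc of 32 mm radius (top 82 mm above the bench); z up. It turns the screw clockwise from above with a drag of about 0.28 N m; 1 to 2.2 rad in all until it slips, in one stroke or several
- knob_axis (a point): fixed point on the knob's axis, 102 mm above the bench. Feel: once the carton is gripped the torque climbs over about 0.2 rad to about 0.5 N m; there the clutch clicks over: the torque drops by 0.15 N m or more, the screw stops. After 0.5 rad of slip a second click; after 1 rad the knob drives solid and overloads the carton. Set force about 21 N; the screw does not run back when let go
- large_carton: bystander: the larger carton, 51 x 75 x 29 mm; origin under its centre
- tape_roll: bystander: roll of clear tape lying flat, 102 mm across, 48 mm high
- marker: bystander: felt marker lying flat, 135 mm long
- tub: bystander: screw-lid tub, 66 mm across, 70 mm high
- stapler: bystander: desk stapler, 135 mm long, 50 mm high
- bolt_box: bystander: box 61 x 90 x 46 mm
Not all that is in view belongs to the job. What is shaped like the small_carton but purple is not meant.

How it is judged:
By the outcome, as a careful person would: the job done as asked, in the order asked, and still so for the second after the job is handed in, with the robot touching nothing.
It also fails if it takes over 61 s, if anything falls off the work surface, if the arm or the gripper's body presses on something with over 40 N, if the wrist force passes 120 N, or if a joint passes its speed limit or range.

ROBOT

A 6-joint arm with a two-finger parallel gripper is mounted at the origin on the work surface; the furniture and walls round the work are solid. World frame = base frame: x ahead of the robot, y to its left, z up, the work surface at z = 0. Lengths are in m, angles in rad, forces in N, time in s.
With the tool pointing down it reaches from about 0.3 to 0.75 m from the base axis. Payload 8.5 kg.
Tool frame: the origin (TCP) lies on the front face of the gripper's body, between the roots of the fingers; the fingertips stand 64 mm ahead of it and the grasp point (between the pads) lies 45 mm ahead of it; z points along the fingers, y is the line along which they close (so a half turn about z gives the same grasp; the last joint's range is limited). The gripper opens to 88 mm and grips with 3 to 60 N. Pads are 18 mm wide; open, the fingers measure 123 mm over their backs; the gripper's body (75 mm by 187 mm) begins 45 mm behind the grasp point.
Start: joints at [0.915, 0.381, 1.297, -0, 1.464, -0.215], TCP at [0.235, 0.497, 0.303] pointing down, gripper open.
Joint ranges: [-3.11, 3.11], [-0.89, 2.33], [0.22, 2.48], [-1.42, 4.56], [0.17, 2.85], [-2.88, 2.88]. Speed limits (rad/s): [2.39, 2.39, 3.14, 3.14, 3.14, 3.14].

INTERFACE

Orientations are given as [roll, pitch, yaw] about the fixed x, y, z axes, in that order (R = Rz(yaw) Ry(pitch) Rx(roll)).
In Python, from workcell import * gives the robot as it stands.
- The arm moves only by the shell command python3 -m inch 'ROWS' [FORCE]. ROWS is JSON, a list of rows, each a list of 7 numbers: the finger opening in mm, from 0 to 88.1, then the shift along the tool's x, y, z in mm, then the turn, a rotation vector about the tool's x, y, z in rad. A call has exactly 5 rows; each row shifts and turns the commanded pose from where the row before left it, along the tool's axes as they then stand; what a row does not reach is not made up. A row lasts 1/12 s, in which the tool goes at most 41.7 mm and 7.16 degrees, less where a joint would pass 70% of its speed; a pose out of reach is approached as far as the arm can. A call is refused whole if a number of a shift passes 41.7 or a number of a turn 0.125, either way. A call with a gripper value outside its range is refused whole. The fingers move at their own pace and stop on an object; FORCE is the grip in N (left out, the last holds). Time passes only in rows, so rows that do not move let the fingers close, or fill a call up. It gives the time, the measured TCP pose, the force, the opening and the grip force at its end, in the units of the state.
- get_state(): the state, without advancing time (a new reading comes with each control period).
- snapshot(name): name is "scene" or "top"; returns a dict with "frame" (384x512x3 uint8, red, green, blue), "fx", "fy", "cx", "cy" (pixels), "distortion" ([k1, k2, p1, p2, k3] as OpenCV has them; the pictures are not rectified), "T" (4x4, takes a point from camera to world coordinates). Camera axes: x right, y down, z forward; pixel columns grow to the right and rows downward; lengths in m; the calibration is good to about 2 mm. A picture is of the moment at which its call begins. There is no depth.
- hand_in(): hands the job in; it is judged then, once.
The state is a dict: "clock": time; "qpos": joint angles; "qd": joint speeds; "effort": joint torques, N m; "ee_pos": TCP position; "tool_rot": TCP orientation; "ft_force": force on the tool from outside, world axes, zero at the start; "moment": the same for the moment, N m; "finger_gap": finger opening in m; "grasp_force": force on a finger pad.
Only numpy, scipy, OpenCV 4.12 (cv2) and the standard library are available. Lean on these libraries where they do the work, as an engineer would, in place of code of your own. Each camera call takes 0.05 s, during which the arm holds its last target. There are 200 camera calls.

## Working session

There is one attempt and no reset: what is moved stays moved. The work goes in short steps, Python scripts to look and compute and a shell command to move; the robot and the scene stay as the last step left them, time stands still between calls to the robot, and variables do not carry over. Pictures are saved under pics/ and viewed, at most 10 in all, crops included, and the job is handed in when it is done.

```bash
ls; mkdir -p pics; python3 - <<'E'
from workcell import *
import cv2
for n in("scene","top"):
    s=snapshot(n); cv2.imwrite(f"pics/{n}0.png",cv2.resize(s["frame"][:,:,::-1],(800,600),interpolation=cv2.INTER_CUBIC))
    print(n,s["fx"],s["fy"],s["cx"],s["cy"],s["distortion"],s["T"])
print(get_state())
E
```

```text
pics
scene 372.7063946013166 372.7063946013166 253.10232219551833 192.30530307697413 [-0.11532467  0.          0.          0.          0.        ] [[-0.85908016 -0.30205541  0.41321157 -0.03047302]
 [-0.51168082  0.48661574 -0.70808746  1.03411142]
 [ 0.0128064  -0.81973633 -0.57259789  0.827299  ]
 [ 0.          0.          0.          1.        ]]
top 414.5694214598747 414.5694214598747 256.0818326157278 193.75182619965787 [0.02845934 0.         0.         0.         0.        ] [[ 0.01171491 -0.99762082  0.06793718  0.4001295 ]
 [-0.99992535 -0.01192378 -0.0026697   0.11157732]
 [ 0.00347341 -0.06790083 -0.99768603  1.28452103]
 [ 0.          0.          0.          1.        ]]
{'clock': 0.1, 'qpos': array([ 9.14696445e-01,  3.81124465e-01,  1.29811575e+00, -1.01545552e-05,
        1.46359200e+00, -2.15304051e-01]), 'qd': array([ 0.00098193, -0.0015257 , -0.00235336, -0.00043689, -0.00103229,
        0.00179408]), 'effort': array([ 2.93072437e-03, -4.38652432e+01, -2.24912614e+01,  7.14009558e-02,
        3.41977424e-02, -1.28922047e-04]), 'ee_pos': array([0.23457105, 0.49729746, 0.30222504]), 'tool_rot': array([-3.14037955e+00, -2.54963806e-04,  2.70079776e+00]), 'ft_force': array([ 0.21720418, -0.40676192, -0.08499084]), 'moment': array([0.0337653 , 0.02365675, 0.03540854]), 'grasp_force': 0.0, 'finger_gap': 0.08806954853098667}
```

View pics/top0.png

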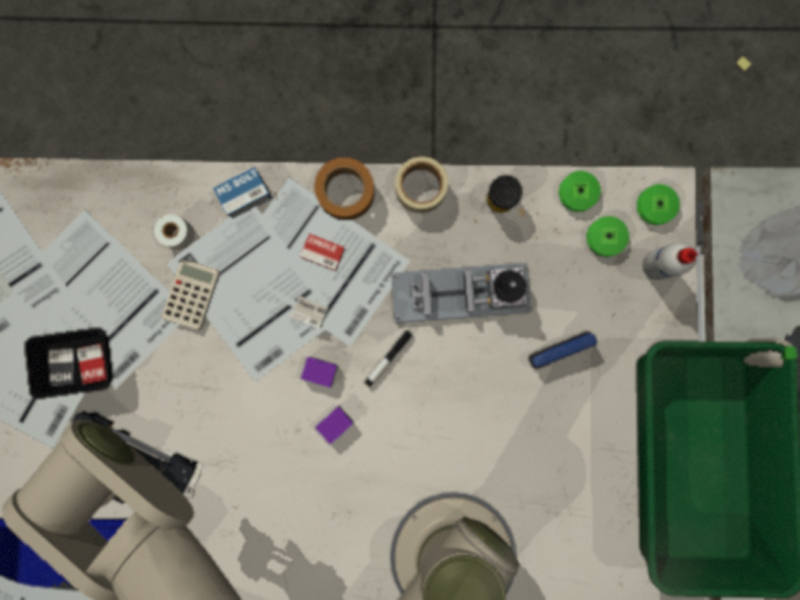

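View pics/scene0.png

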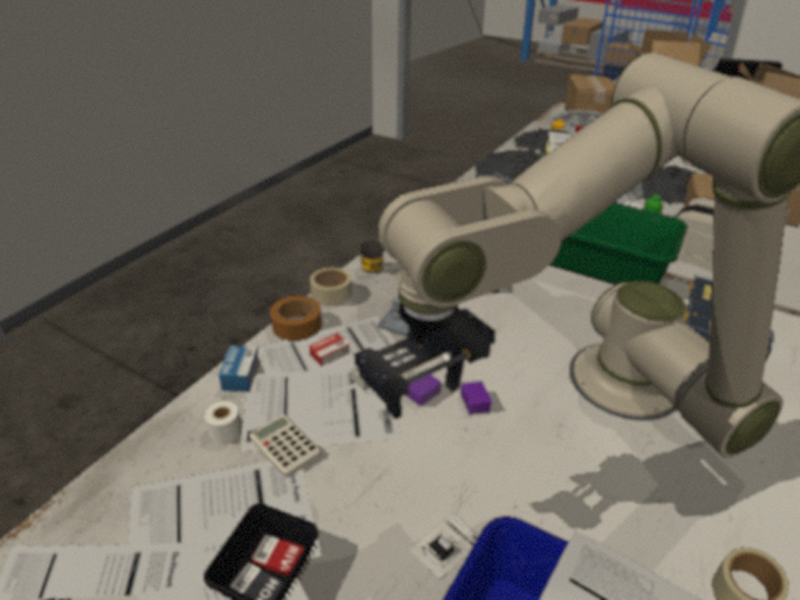

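The top view shows the clamp at (395–530, 265–325) with its knob at (510, 285) and its fence to the left. Four things could be taken for the small carton: the red/white one (322,252), the pale one (308,312), and the purple ones (320,372) and (335,425). Red looks like the larger carton, and purple is excluded. I'll check the pale one in a close crop.

```bash
cat > h.py <<'E'
from workcell import *
import cv2, numpy as np
def crop(n,x0,y0,w,h,k,name):
    s=snapshot(n); cv2.imwrite(f"pics/{name}.png",cv2.resize(s["frame"][y0:y0+h,x0:x0+w,::-1],None,fx=k,fy=k,interpolation=cv2.INTER_CUBIC)); return s
def cam(s): return np.array([[s["fx"],0,s["cx"]],[0,s["fy"],s["cy"]],[0,0,1]]),np.array(s["distortion"]),np.array(s["T"])
def world(s,px,z):
    K,d,T=cam(s); p=cv2.undistortPoints(np.float64(px).reshape(-1,1,2),K,d).reshape(-1,2)
    r=np.c_[p,np.ones(len(p))]@T[:3,:3].T
    return T[:3,3]+r*((z-T[2,3])/r[:,2])[:,None]
def pix(s,P):
    K,d,T=cam(s); R=T[:3,:3].T
    return cv2.projectPoints(np.float64(P).reshape(-1,1,3),cv2.Rodrigues(R)[0],-R@T[:3,3],K,d)[0].reshape(-1,2)
E
python3 -c "
from h import *
crop('top',180,140,170,110,4.7,'t1')"
```

```text
(no output)
```

View pics/t1.png

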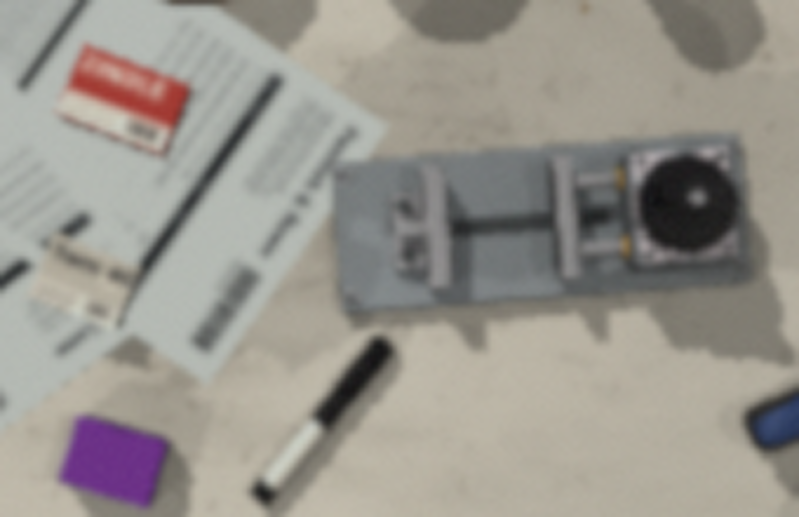

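The pale carton at about (85,280) in the crop measures roughly 60 x 45 mm, so it is the small one. The red one at (123,99) is about 71 x 50 mm, the large one. The fence is at (440,227), the jaw at (565,217) and the knob at (688,202). Next I'll measure them and enhance the contrast on the knob.

```bash
python3 - <<'E'
from h import *
s=snapshot("top")
W=lambda p,z: world(s,np.array(p,float)/4.7+[180,140]-.4,z)
def quad(n,p,z):
    w=W(p,z)[:,:2]; r=cv2.minAreaRect(np.float32(w*1000)); print(n,w.round(4).tolist(),"c",w.mean(0).round(4),r)
quad("pale",[(52,232),(140,264),(120,328),(30,294)],.03)
quad("bed",[(333,168),(740,135),(752,278),(347,318)],.014)
print("fence",W([(443,165),(452,285)],.048),"\njaw",W([(552,157),(565,277)],.048))
print("knob disc",W([(688,202)],.085))
g=s["frame"][140:250,180:350]
k=s["frame"][165:205,308:345,::-1].astype(float)
k=np.clip((k-5)*5,0,255).astype(np.uint8)
c=np.clip((s["frame"][180:215,180:215,::-1].astype(float)-60)*1.6,0,255).astype(np.uint8)
f=lambda a:cv2.resize(a,(400,400),interpolation=cv2.INTER_CUBIC)
cv2.imwrite("pics/k1.png",np.hstack([f(k[:37,:37]),f(c)]))
E
```

```text
pale [[0.4977, 0.3067], [0.4777, 0.2496], [0.4363, 0.2617], [0.4576, 0.3199]] c [0.4673 0.2845] ((467.04461669921875, 284.1805725097656), (62.812557220458984, 43.040733337402344), 70.6889877319336)
bed [[0.5433, 0.1262], [0.5682, -0.1405], [0.4743, -0.1482], [0.4451, 0.1158]] c [ 0.5077 -0.0117] ((506.5743408203125, -11.754531860351562), (98.75572204589844, 267.8592224121094), 5.340161323547363)
fence [[0.54221394 0.05563879 0.048     ]
 [0.46561636 0.04924196 0.048     ]] 
jaw [[ 0.54817668 -0.01387871  0.048     ]
 [ 0.47156672 -0.02253147  0.048     ]]
knob disc [[ 0.5167652  -0.09428359  0.085     ]]
```

View pics/k1.png

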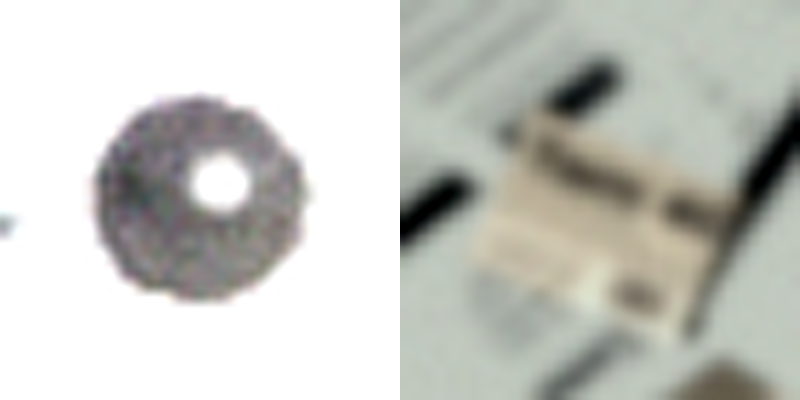

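Pale carton: centre about (0.467, 0.2845), long axis at 70.7°. Clamp yaw is about 95.6° and the jaw-to-fence gap about 71 mm, with the target centre near (0.5055, 0.017). I'll move above the carton now.

```bash
python3 -m inch '[[80,-30,-9.5,0,0,0,0],[80,-30,-9.5,0,0,0,0],[80,-30,-9.5,0,0,0,0],[80,-30,-9.5,0,0,0,0],[80,-30,-9.5,0,0,0,0]]' 20
python3 -m inch '[[80,-30,-9.5,0,0,0,0],[80,-30,-9.5,0,0,0,0],[80,-30,-9.5,0,0,0,0],[80,-30,-9.5,0,0,0,0],[80,-30,-9.5,0,0,0,0]]'
python3 -m inch '[[80,0,0,25,0,0,0.122],[80,0,0,25,0,0,0.122],[80,0,0,25,0,0,0.122],[80,0,0,25,0,0,0.122],[80,0,0,25,0,0,0.122]]'
python3 -m inch '[[80,0,0,0,0,0,0.122],[80,0,0,0,0,0,0.122],[80,0,0,0,0,0,0.122],[80,0,0,0,0,0,0.122],[80,0,0,0,0,0,0.122]]'
python3 -m inch '[[80,0,0,0,0,0,0.122],[80,0,0,0,0,0,0.122],[80,0,0,0,0,0,0],[80,0,0,0,0,0,0],[80,0,0,0,0,0,0]]'
cat >> h.py <<'E'
def go(x,y,z,yawdeg):
    "print the shift (mm, present tool axes) and turn about tool z to get to TCP x,y,z,yaw"
    from scipy.spatial.transform import Rotation as R
    st=get_state(); r=R.from_euler("xyz",st["tool_rot"]); d=r.inv().apply(np.array([x,y,z])-st["ee_pos"])*1000
    rv=(r.inv()*R.from_euler("xyz",[np.pi,0,np.radians(yawdeg)])).as_rotvec()
    print("t",st["clock"],"pos",st["ee_pos"].round(4),"yaw",np.degrees(st["tool_rot"][2]).round(2),"shift",d.round(1),"turn",rv.round(3),"F",st["ft_force"].round(1),"gap",st["finger_gap"].round(4),st["grasp_force"])
E
python3 - <<'E'
from h import *
go(.467,.2845,.070,70.7)
s=crop("scene",180,160,160,120,5,"s1")
print((pix(s,[[.467,.2845,.03],[.5039,.0524,.048],[.517,-.0943,.112]])-[180,160])*5)
E
```

```text
clock: 0.62
ee_pos: [0.3508, 0.3893, 0.3027]
tool_rot: [-3.141, -0.0, 2.701]
ft_force: [0.8, 0.3, -0.3]
finger_gap: 0.0803
grasp_force: 0.0
clock: 1.03
ee_pos: [0.4664, 0.2822, 0.3027]
tool_rot: [-3.141, -0.0, 2.701]
ft_force: [0.1, 0.0, -0.4]
finger_gap: 0.08
grasp_force: 0.0
clock: 1.45
ee_pos: [0.4653, 0.2833, 0.1766]
tool_rot: [-3.142, -0.0, 2.085]
ft_force: [1.1, 0.1, -0.1]
finger_gap: 0.0802
grasp_force: 0.0
clock: 1.87
ee_pos: [0.4654, 0.2835, 0.1775]
tool_rot: [-3.141, 0.0, 1.475]
ft_force: [0.3, -0.9, -0.9]
finger_gap: 0.08
grasp_force: 0.0
clock: 2.28
ee_pos: [0.4654, 0.2835, 0.1777]
tool_rot: [-3.141, 0.0, 1.24]
ft_force: [0.1, -0.1, -0.5]
finger_gap: 0.0798
grasp_force: 0.0Traceback (most recent call last):
  File "<stdin>", line 2, in <module>
  File "h.py", line 18, in go
    print("t",st["clock"],"pos",st["ee_pos"].round(4),"yaw",np.degrees(st["tool_rot"][2]).round(2),"shift",d.round(1),"turn",rv.round(3),"F",st["ft_force"].round(1),"gap",st["finger_gap"].round(4),st["grasp_force"])
                                                                                                                                                                           ^^^^^^^^^^^^^^^^^^^^^^
AttributeError: 'float' object has no attribute 'round'
```

```bash
sed -i 's/st\["finger_gap"\].round(4)/round(st["finger_gap"],4)/' h.py
python3 - <<'E'
from h import *
go(.467,.2845,.070,70.7)
s=crop("scene",180,160,160,120,5,"s1")
print((pix(s,[[.467,.2845,.03],[.5039,.0524,.048],[.517,-.0943,.112]])-[180,160])*5)
E
```

```text
t 2.2833 pos [0.4654 0.2835 0.1777] yaw 71.07 shift [  1.5   1.2 107.7] turn [-0.     0.     0.006] F [ 0.1 -0.1 -0.5] gap 0.0798 0.0
[[281.2755991  377.56351323]
 [411.02879635 161.10683646]
 [492.48229643  -4.62430387]]
```

View pics/s1.png

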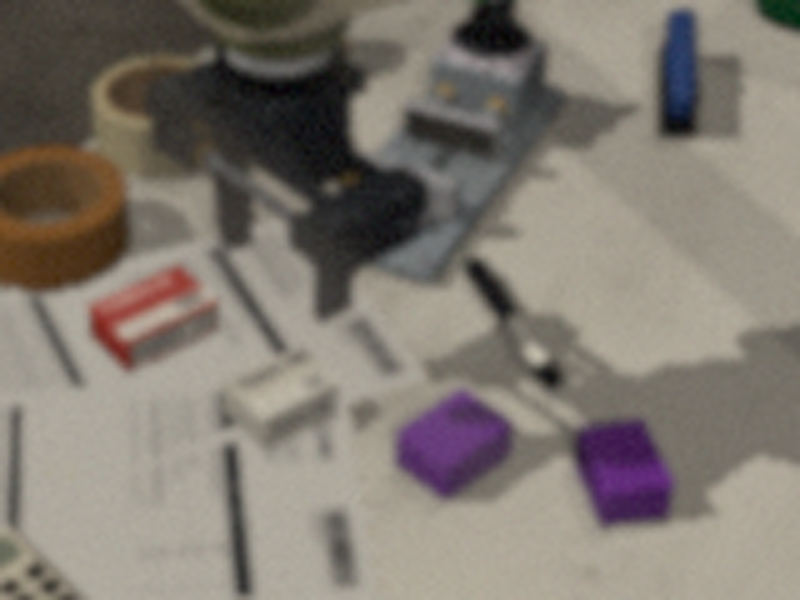

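The scene view confirms the choice: the pale carton is at (280,385), against a prediction of (281,378), and the red large carton is well clear. I'll descend and grip.

```bash
python3 -m inch '[[80,1.5,1,30,0,0,0.006],[80,0,0,30,0,0,0],[80,0,0,30,0,0,0],[80,0,0,17,0,0,0],[80,0,0,0,0,0,0]]' 15
python3 -m inch '[[30,0,0,0,0,0,0],[30,0,0,0,0,0,0],[30,0,0,0,0,0,0],[30,0,0,0,0,0,0],[30,0,0,0,0,0,0]]' 15
python3 -m inch '[[30,0,0,0,0,0,0],[30,0,0,-5,0,0,0],[30,0,0,-25,0,0,0],[30,0,0,-25,0,0,0],[30,0,0,-25,0,0,0]]' 
python3 - <<'E'
from h import *
go(.5055,.0171,.170,95.6)
E
```

```text
clock: 2.75
ee_pos: [0.4656, 0.284, 0.0676]
tool_rot: [-3.137, 0.004, 1.233]
ft_force: [-1.3, -0.1, -0.8]
finger_gap: 0.0803
grasp_force: 0.0
clock: 3.17
ee_pos: [0.4671, 0.2847, 0.0717]
tool_rot: [3.14, -0.001, 1.231]
ft_force: [0.5, -0.2, 0.8]
finger_gap: 0.0482
grasp_force: 0.0
clock: 3.58
ee_pos: [0.4666, 0.2845, 0.1519]
tool_rot: [-3.141, 0.001, 1.231]
ft_force: [-0.2, -0.4, -1.1]
finger_gap: 0.0453
grasp_force: 14.9
t 3.5833 pos [0.4666 0.2845 0.1519] yaw 70.52 shift [-239.1  125.8  -18.1] turn [-0.001  0.    -0.438] F [-0.2 -0.4 -1.1] gap 0.0453 14.853190826252103
```

```bash
python3 -m inch '[[30,-20,10.5,-18,0,0,0],[30,-31.3,16.5,0,0,0,0],[30,-31.3,16.5,0,0,0,0],[30,-31.3,16.5,0,0,0,0],[30,-31.3,16.5,0,0,0,0]]'
python3 -m inch '[[30,-31.3,16.5,0,0,0,0],[30,-31.3,16.5,0,0,0,0],[30,-31.3,16.3,0,0,0,0],[30,0,0,0,0,0,-0.11],[30,0,0,0,0,0,-0.11]]'
python3 -m inch '[[30,0,0,0,0,0,-0.11],[30,0,0,0,0,0,-0.11],[30,0,0,0,0,0,0],[30,0,0,0,0,0,0],[30,0,0,0,0,0,0]]'
python3 - <<'E'
from h import *
go(.5055,.0171,.170,95.6)
s=crop("scene",220,120,110,82,7.2,"s2")
y=np.radians(95.6);X=np.array([np.cos(y),np.sin(y),0]);Y=np.array([-np.sin(y),np.cos(y),0])
c=get_state()["ee_pos"]-[0,0,.065]
for n,P in (("carton bottom",[c+a*.03*X+b*.023*Y for a in(1,-1) for b in(1,-1)]),("fence top",[[.5422,.0556,.048],[.4656,.0492,.048]]),("jaw top",[[.5482,-.0139,.048],[.4716,-.0225,.048]])):
    print(n,((pix(s,P)-[220,120])*7.2).round(0).tolist())
E
```

```text
clock: 4.0
ee_pos: [0.4904, 0.1207, 0.1692]
tool_rot: [3.141, -0.0, 1.231]
ft_force: [0.9, 0.1, -1.5]
finger_gap: 0.0451
grasp_force: 14.9
clock: 4.42
ee_pos: [0.5059, 0.0152, 0.169]
tool_rot: [3.141, 0.0, 1.452]
ft_force: [0.1, 0.3, -1.0]
finger_gap: 0.0455
grasp_force: 14.9
clock: 4.83
ee_pos: [0.5057, 0.0173, 0.1689]
tool_rot: [3.142, 0.0, 1.668]
ft_force: [0.1, -0.3, -1.0]
finger_gap: 0.0457
grasp_force: 14.9
t 4.8333 pos [0.5057 0.0173 0.1689] yaw 95.56 shift [-0.2 -0.2 -1.1] turn [ 0.     0.    -0.001] F [ 0.1 -0.3 -1. ] gap 0.0457 14.853250826708972
carton bottom [[357.0, 435.0], [272.0, 412.0], [403.0, 377.0], [320.0, 356.0]]
fence top [[236.0, 500.0], [373.0, 540.0]]
jaw top [[293.0, 434.0], [428.0, 469.0]]
```

View pics/s2.png

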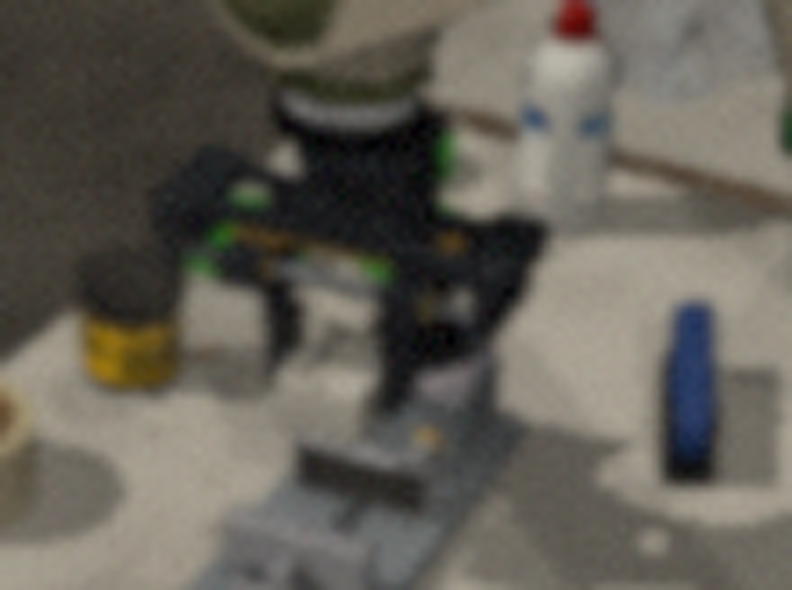

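The carton is held above the clamp, with the jaw at about (365,470) and the fence at (300,540). Both sit about 2–3 native px lower than predicted, which looks like a common camera bias. I'll lower to just above the jaw and check the relative fit.

```bash
python3 -m inch '[[30,0,0,20,0,0,0],[30,0,0,20,0,0,0],[30,0,0,0,0,0,0],[30,0,0,0,0,0,0],[30,0,0,0,0,0,0]]'
python3 - <<'E'
from h import *
go(.5055,.0171,.085,95.6)
s=crop("scene",236,150,66,50,12,"s3")
y=np.radians(95.6);X=np.array([np.cos(y),np.sin(y),0]);Y=np.array([-np.sin(y),np.cos(y),0])
c=get_state()["ee_pos"]-[0,0,.065]
for n,P in (("carton bottom",[c+a*.03*X+b*.023*Y for a in(1,-1) for b in(1,-1)]),("fence top",[[.5422,.0556,.048],[.4656,.0492,.048]]),("jaw top",[[.5482,-.0139,.048],[.4716,-.0225,.048]])):
    print(n,((pix(s,P)-[236,150]+.5)*12).round(0).tolist())
E
```

```text
clock: 5.3
ee_pos: [0.5061, 0.0172, 0.1296]
tool_rot: [3.141, 0.0, 1.67]
ft_force: [0.5, -0.8, -0.8]
finger_gap: 0.0456
grasp_force: 14.9
t 5.3 pos [0.5061 0.0172 0.1296] yaw 95.69 shift [-0.  -0.7 44.6] turn [0.001 0.    0.002] F [ 0.5 -0.8 -0.8] gap 0.0456 14.853396574035287
carton bottom [[402.0, 478.0], [264.0, 441.0], [478.0, 381.0], [343.0, 345.0]]
fence top [[207.0, 480.0], [436.0, 546.0]]
jaw top [[303.0, 370.0], [528.0, 428.0]]
```

View pics/s3.png

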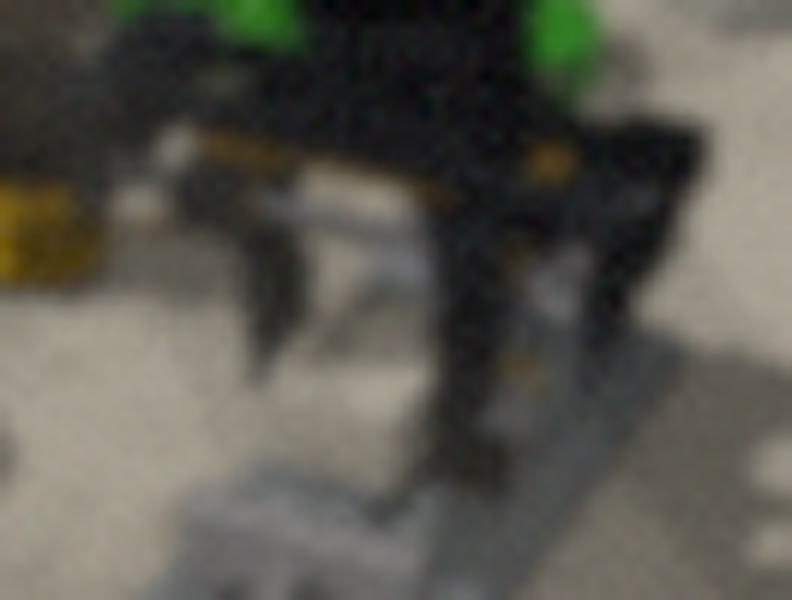

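The carton is between the fingers at about (330,400), with its near bottom edge around (250,462)–(390,500). It is offset like the fence (top at about y 500–560), so the relative fit holds. I'll lower it and watch the force.

```bash
python3 -m inch '[[30,0,-0.5,12,0,0,0],[30,0,0,12,0,0,0],[30,0,0,8,0,0,0],[30,0,0,6,0,0,0],[30,0,0,3,0,0,0]]'
python3 -m inch '[[30,0,0,1,0,0,0],[30,0,0,1,0,0,0],[30,0,0,0,0,0,0],[30,0,0,0,0,0,0],[30,0,0,0,0,0,0]]'
python3 -c "
from h import *
go(.5055,.0171,.085,95.6)"
```

```text
clock: 5.77
ee_pos: [0.5053, 0.0172, 0.0875]
tool_rot: [-3.141, -0.0, 1.671]
ft_force: [-0.2, -0.1, -0.8]
finger_gap: 0.0454
grasp_force: 14.9
clock: 6.18
ee_pos: [0.5054, 0.0171, 0.086]
tool_rot: [3.141, 0.0, 1.671]
ft_force: [-0.4, -0.3, -1.0]
finger_gap: 0.0454
grasp_force: 14.9
t 6.1833 pos [0.5054 0.0171 0.086 ] yaw 95.73 shift [-0.1  0.1  1. ] turn [0.001 0.    0.002] F [-0.4 -0.3 -1. ] gap 0.0454 14.853361621499062
```

```bash
python3 -m inch '[[30,0,0,0.7,0,0,0],[30,0,0,0,0,0,0],[30,0,0,0,0,0,0],[30,0,0,0,0,0,0],[30,0,0,0,0,0,0]]'
python3 -m inch '[[30,0,0,0.7,0,0,0],[30,0,0,0,0,0,0],[30,0,0,0,0,0,0],[30,0,0,0,0,0,0],[30,0,0,0,0,0,0]]'

```

```text
clock: 6.6
ee_pos: [0.5054, 0.0171, 0.0855]
tool_rot: [3.141, 0.0, 1.671]
ft_force: [-1.1, -0.2, 7.0]
finger_gap: 0.0455
grasp_force: 14.9
clock: 7.02
ee_pos: [0.5054, 0.0171, 0.0855]
tool_rot: [3.14, 0.0, 1.671]
ft_force: [-3.4, -0.1, 14.2]
finger_gap: 0.0457
grasp_force: 14.9
```

The carton rests on the bed (14 N contact). I'll release, lift, and swing past the knob so both cameras can see it.

```bash
python3 -m inch '[[30,0,0,-1,0,0,0],[64,0,0,0,0,0,0],[64,0,0,0,0,0,0],[64,0,0,0,0,0,0],[64,0,0,-5,0,0,0]]'
python3 -m inch '[[64,0,0,-20,0,0,0],[64,0,0,-30,0,0,0],[64,0,0,-40,0,0,0],[64,0,0,-40,0,0,0],[64,0,0,-20,0,0,0]]'
python3 -m inch '[[64,-40,0,0,0,0,0],[64,-40,0,0,0,0,0],[64,-40,0,0,0,0,0],[64,-40,0,0,0,0,0],[64,-40,0,0,0,0,0]]'
python3 -m inch '[[64,-40,0,0,0,0,0],[64,-40,0,0,0,0,0],[64,-40,0,0,0,0,0],[64,0,0,0,0,0,0],[64,0,0,0,0,0,0]]'
python3 - <<'E'
from h import *
f=lambda s,x,y,w,h,k:cv2.resize(s["frame"][y:y+h,x:x+w,::-1],None,fx=k,fy=k,interpolation=cv2.INTER_CUBIC)
s=snapshot("scene"); t=snapshot("top")
print(pix(s,[[.5165,-.0943,.112],[.5055,.017,.044]]),pix(t,[[.5165,-.0943,.112],[.5165,-.0943,.082],[.5055,.017,.044]]))
a=f(s,240,130,60,75,8); b=f(t,245,160,100,60,4)[:300,:320]
b1=f(t,250,160,80,60,4); k=np.clip((f(t,308,165,40,45,8).astype(float)-5)*5,0,255).astype(np.uint8)[:360]
cv2.imwrite("pics/m1.png",np.hstack([a,np.vstack([b1,k])]))
E
```

```text
clock: 7.43
ee_pos: [0.5049, 0.0172, 0.0897]
tool_rot: [-3.14, -0.001, 1.671]
ft_force: [-0.3, -0.2, -0.9]
finger_gap: 0.064
grasp_force: 0.0
clock: 7.85
ee_pos: [0.5058, 0.0171, 0.245]
tool_rot: [3.136, 0.002, 1.671]
ft_force: [0.6, -0.8, -0.3]
finger_gap: 0.0639
grasp_force: 0.0
clock: 8.27
ee_pos: [0.5249, -0.1837, 0.2407]
tool_rot: [3.141, 0.0, 1.671]
ft_force: [1.0, 0.7, 0.5]
finger_gap: 0.0637
grasp_force: 0.0
clock: 8.68
ee_pos: [0.5368, -0.3029, 0.2398]
tool_rot: [-3.141, -0.001, 1.668]
ft_force: [0.2, 1.5, -0.2]
finger_gap: 0.064
grasp_force: 0.0
[[278.61147097 159.10963184]
 [266.49467839 188.35490033]] [[327.62279449 181.77026792]
 [325.81151915 182.76716735]
 [286.55219028 187.17136829]]
```

View pics/m1.png

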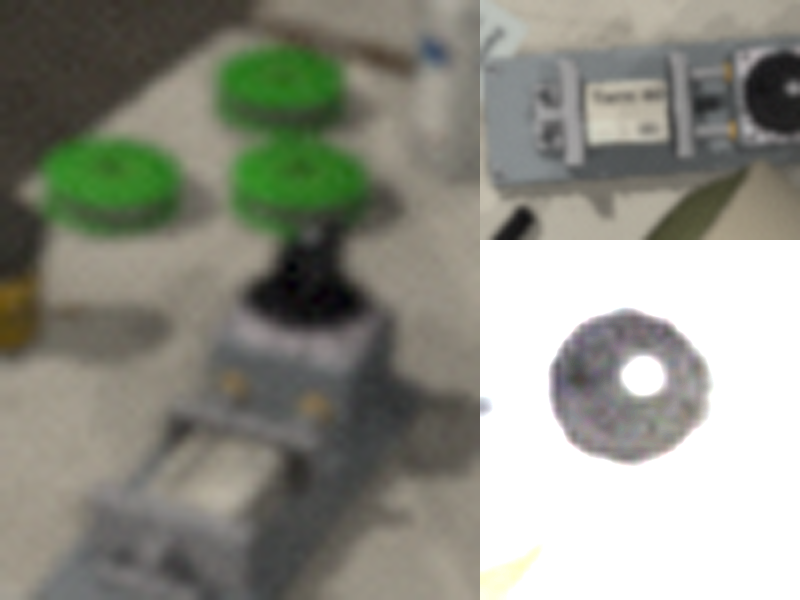

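The carton lies squarely between jaw and fence, at (625,110) in the top inset. The knob bar is seen near end-on at (315,255). I'll average frames to get its angle.

```bash
python3 - <<'E'
from h import *
def avg(n,x,y,w,h,k,lo,g):
    a=np.mean([snapshot(n)["frame"][y:y+h,x:x+w,::-1].astype(float) for _ in range(14)],0)
    a=np.clip((a.mean(2)-lo)*g,0,255)
    return cv2.resize(a,None,fx=k,fy=k,interpolation=cv2.INTER_CUBIC).clip(0,255).astype(np.uint8)
t=avg("top",314,170,25,25,16,10,7); s=avg("scene",266,151,25,25,16,5,4)
cv2.imwrite("pics/k2.png",np.hstack([t,s]))
E
```

```text
(no output)
```

View pics/k2.png

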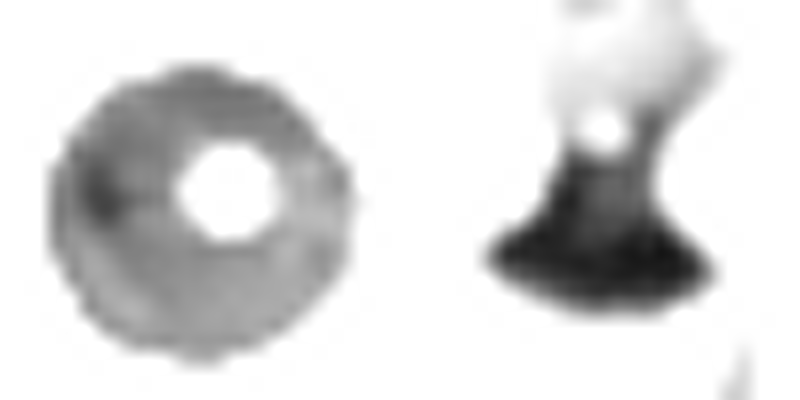

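The bar's dark near-end face and lighter side put its angle at about 95°, along the clamp's axis, so the present yaw suits. The axis is at about (0.517, -0.094).

```bash
python3 -m inch '[[60,40,0,0,0,0,0],[60,40,0,0,0,0,0],[60,40,0,0,0,0,0],[60,40,0,0,0,0,0],[60,40,0,0,0,0,0]]'
python3 -m inch '[[60,0,0,0,0,0,0],[60,0,0,0,0,0,0],[60,0,0,0,0,0,0],[60,0,0,0,0,0,0],[60,0,0,0,0,0,0]]'
python3 -c "
from h import *
go(.517,-.0943,.150,95.6)"
```

```text
clock: 10.6
ee_pos: [0.5167, -0.1005, 0.2404]
tool_rot: [3.141, 0.0, 1.67]
ft_force: [0.3, 0.6, -0.4]
finger_gap: 0.0603
grasp_force: 0.0
clock: 11.02
ee_pos: [0.5174, -0.1034, 0.2402]
tool_rot: [-3.142, 0.0, 1.669]
ft_force: [-0.2, 1.0, -0.8]
finger_gap: 0.0597
grasp_force: 0.0
t 11.0167 pos [ 0.5174 -0.1034  0.2402] yaw 95.64 shift [ 9.1  0.5 90.2] turn [-0.     0.     0.001] F [-0.2  1.  -0.8] gap 0.0597 0.0
```

```bash
python3 -m inch '[[60,9,0.5,0,0,0,0],[60,0,0,30,0,0,0],[60,0,0,30,0,0,0],[60,0,0,20,0,0,0],[60,0,0,10,0,0,0]]'
python3 -m inch '[[5,0,0,0,0,0,0],[5,0,0,0,0,0,0],[5,0,0,0,0,0,0],[5,0,0,0,0,0,0],[5,0,0,0,0,0,0]]' 8
python3 -m inch '[[5,0,0,0,0,0,0],[5,0,0,0,0,0,0],[5,0,0,0,0,0,0],[5,0,0,0,0,0,0],[5,0,0,0,0,0,0]]' 8
python3 -c "
from h import *
go(.517,-.0943,.150,95.6);print(get_state()['moment'])"
```

```text
clock: 11.43
ee_pos: [0.516, -0.0929, 0.1478]
tool_rot: [-3.138, -0.002, 1.67]
ft_force: [-0.9, 0.4, -0.5]
finger_gap: 0.0601
grasp_force: 0.0
clock: 11.85
ee_pos: [0.5171, -0.0933, 0.1512]
tool_rot: [3.14, 0.001, 1.671]
ft_force: [0.1, -0.4, -0.3]
finger_gap: 0.0291
grasp_force: 0.0
clock: 12.27
ee_pos: [0.5178, -0.0932, 0.151]
tool_rot: [3.138, 0.001, 1.67]
ft_force: [5.5, 1.4, 0.4]
finger_gap: 0.0175
grasp_force: 7.1
t 12.2667 pos [ 0.5178 -0.0932  0.151 ] yaw 95.71 shift [-1.  -0.9  1. ] turn [0.003 0.001 0.002] F [5.5 1.4 0.4] gap 0.0175 7.124485453823581
[ 0.19161952 -0.70591759 -0.13449391]
```

The gap of 17.5 mm means the bar is about 18° off, and the moment sign says it is clockwise of the tool. I'll reopen, turn +0.3 and regrip.

```bash
python3 -m inch '[[36,0,0,0,0,0,0],[36,0,0,0,0,0,0],[36,0,1,0,0,0,0.1],[36,0,0,0,0,0,0.1],[36,0,0,0,0,0,0.1]]' 
python3 -m inch '[[5,0,0,0,0,0,0],[5,0,0,0,0,0,0],[5,0,0,0,0,0,0],[5,0,0,0,0,0,0],[5,0,0,0,0,0,0]]' 8
python3 -c "
from h import *
go(.517,-.0943,.150,95.6);print(get_state()['moment'])"
```

```text
clock: 12.68
ee_pos: [0.5176, -0.0931, 0.1503]
tool_rot: [-3.141, 0.0, 1.366]
ft_force: [0.6, -0.1, 0.3]
finger_gap: 0.036
grasp_force: 0.0
clock: 13.1
ee_pos: [0.5181, -0.0932, 0.1504]
tool_rot: [3.141, 0.0, 1.372]
ft_force: [1.8, -0.6, -1.9]
finger_gap: 0.012
grasp_force: 8.0
t 13.1 pos [ 0.5181 -0.0932  0.1504] yaw 78.6 shift [-1.3 -0.9  0.4] turn [ 0.001  0.    -0.297] F [ 1.8 -0.6 -1.9] gap 0.012 7.999959080480039
[-0.15071598 -0.25066792 -0.08383243]
```

Aligned, with a 12.0 mm gap. I'll grip firmly and turn in small measured steps.

```bash
cat > m.py <<'E'
from workcell import *
s=get_state(); print("==M",s["moment"].round(3),"yaw",round(float(s["tool_rot"][2]),3),"e6",round(float(s["effort"][5]),3),"F",s["ft_force"].round(1),s["clock"])
E
python3 -m inch '[[5,0,0,0,0,0,0],[5,0,0,0,0,0,0],[5,0,0,0,0,0,0],[5,0,0,0,0,0,0],[5,0,0,0,0,0,0]]' 55 | tail -2; python3 m.py
python3 -m inch '[[5,0,0,0,0,0,0.04],[5,0,0,0,0,0,0.04],[5,0,0,0,0,0,0.04],[5,0,0,0,0,0,0.04],[5,0,0,0,0,0,0.04]]' | tail -2; python3 m.py
python3 -m inch '[[5,0,0,0,0,0,0.04],[5,0,0,0,0,0,0.04],[5,0,0,0,0,0,0.04],[5,0,0,0,0,0,0.04],[5,0,0,0,0,0,0.04]]' | tail -2; python3 m.py
```

```text
finger_gap: 0.0112
grasp_force: 55.0
==M [-0.171 -0.608 -0.207] yaw 1.371 e6 -0.18 F [ 4.6 -0.1 -3.1] 13.5167
finger_gap: 0.0117
grasp_force: 55.0
==M [-0.243 -0.958  0.248] yaw 1.17 e6 -0.336 F [ 6.7 -0.8 -4. ] 13.9333
finger_gap: 0.0116
grasp_force: 55.0
==M [-0.281 -1.188  0.289] yaw 0.97 e6 -0.332 F [ 9.5 -2.3 -5.5] 14.35
```

```bash
python3 -m inch '[[5,0.6,0.8,0,0,0,0.03],[5,0,0,0,0,0,0.03],[5,0,0,0,0,0,0.03],[5,0,0,0,0,0,0.03],[5,0,0,0,0,0,0.03]]' | tail -1; python3 m.py
python3 -m inch '[[5,0,0,0,0,0,0.03],[5,0,0,0,0,0,0.03],[5,0,0,0,0,0,0.03],[5,0,0,0,0,0,0.03],[5,0,0,0,0,0,0.03]]' | tail -1; python3 m.py
python3 -m inch '[[5,0,0,0,0,0,0.02],[5,0,0,0,0,0,0.02],[5,0,0,0,0,0,0.02],[5,0,0,0,0,0,0.02],[5,0,0,0,0,0,0.02]]' | tail -1; python3 m.py
```

```text
grasp_force: 55.0
==M [-0.657 -0.701  0.311] yaw 0.82 e6 -0.178 F [ 4.9 -4.4 -3.5] 14.7667
grasp_force: 55.0
==M [-0.812 -0.812  0.282] yaw 0.67 e6 -0.168 F [ 5.7 -5.8 -4.5] 15.1833
grasp_force: 55.0
==M [-0.986 -0.838  0.302] yaw 0.571 e6 -0.007 F [ 5.8 -6.3 -5.4] 15.6
```

```bash
python3 -m inch '[[5,0,0,0,0,0,0.02],[5,0,0,0,0,0,0.02],[5,0,0,0,0,0,0.02],[5,0,0,0,0,0,0.02],[5,0,0,0,0,0,0.02]]' | tail -1; python3 m.py
python3 -m inch '[[5,0,0,0,0,0,0.02],[5,0,0,0,0,0,0.02],[5,0,0,0,0,0,0.02],[5,0,0,0,0,0,0.02],[5,0,0,0,0,0,0.02]]' | tail -1; python3 m.py
python3 -m inch '[[5,0,0,0,0,0,0.02],[5,0,0,0,0,0,0.02],[5,0,0,0,0,0,0.02],[5,0,0,0,0,0,0.02],[5,0,0,0,0,0,0.02]]' | tail -1; python3 m.py
```

```text
grasp_force: 55.0
==M [-1.074 -0.924  0.253] yaw 0.471 e6 -0.005 F [ 6.  -6.7 -5.7] 16.0167
grasp_force: 55.0
==M [-1.247 -0.964  0.318] yaw 0.371 e6 -0.003 F [ 6.5 -8.  -7.1] 16.4333
grasp_force: 55.0
==M [-1.477 -0.995  0.364] yaw 0.271 e6 0.042 F [ 6.3 -8.7 -6.2] 16.85
```

The torque is climbing, so I'll use finer steps.

```bash
python3 -m inch '[[5,0,0,0,0,0,0.01],[5,0,0,0,0,0,0.01],[5,0,0,0,0,0,0.01],[5,0,0,0,0,0,0.01],[5,0,0,0,0,0,0.01]]' | tail -1; python3 m.py
python3 -m inch '[[5,0,0,0,0,0,0.01],[5,0,0,0,0,0,0.01],[5,0,0,0,0,0,0.01],[5,0,0,0,0,0,0.01],[5,0,0,0,0,0,0.01]]' | tail -1; python3 m.py
```

```text
grasp_force: 55.0
==M [-1.533 -0.997  0.387] yaw 0.221 e6 0.241 F [ 7.  -9.  -7.2] 17.2667
grasp_force: 55.0
==M [-1.551 -0.974  0.472] yaw 0.172 e6 0.283 F [  7.1 -10.4  -6.7] 17.6833
```

```bash
python3 -m inch '[[5,0,0,0,0,0,0.01],[5,0,0,0,0,0,0.01],[5,0,0,0,0,0,0.01],[5,0,0,0,0,0,0.01],[5,0,0,0,0,0,0.01]]' | tail -1; python3 m.py
```

```text
grasp_force: 55.0
==M [-1.696 -1.019  0.475] yaw 0.122 e6 0.326 F [  7.7 -10.8  -7.7] 18.1
```

```bash
python3 -m inch '[[5,0,0,0,0,0,0.01],[5,0,0,0,0,0,0.01],[5,0,0,0,0,0,0.01],[5,0,0,0,0,0,0.01],[5,0,0,0,0,0,0.01]]' | tail -1; python3 m.py
```

```text
grasp_force: 55.0
==M [-1.774 -0.998  0.531] yaw 0.072 e6 0.368 F [  6.5 -12.1  -7.5] 18.5167
```

```bash
python3 -m inch '[[5,0,0,0,0,0,0.01],[5,0,0,0,0,0,0.01],[5,0,0,0,0,0,0.01],[5,0,0,0,0,0,0.01],[5,0,0,0,0,0,0.01]]' | tail -1; python3 m.py
```

```text
grasp_force: 55.0
==M [-1.826 -1.04   0.556] yaw 0.022 e6 0.412 F [  6.7 -11.8  -7.5] 18.9333
```

```bash
python3 -m inch '[[5,0,0,0,0,0,0.01],[5,0,0,0,0,0,0.01],[5,0,0,0,0,0,0.01],[5,0,0,0,0,0,0.01],[5,0,0,0,0,0,0.01]]' | tail -1; python3 m.py
```

```text
grasp_force: 55.0
==M [-1.939 -0.991  0.482] yaw -0.028 e6 0.297 F [  7.6 -13.3  -7.6] 19.35
```

```bash
python3 -m inch '[[5,0,0,0,0,0,0.01],[5,0,0,0,0,0,0.01],[5,0,0,0,0,0,0.01],[5,0,0,0,0,0,0.01],[5,0,0,0,0,0,0.01]]' | tail -1; python3 m.py
```

```text
grasp_force: 55.0
==M [-2.099 -0.999  0.359] yaw -0.079 e6 0.185 F [  6.6 -14.3  -7.3] 19.7667
```

The torque fell from 0.556 to 0.359 N m: the clutch has slipped. I'll stop, release and lift clear.

```bash
python3 -m inch '[[40,0,0,0,0,0,0],[40,0,0,0,0,0,0],[40,0,0,0,0,0,0],[40,0,0,0,0,0,0],[40,0,0,-10,0,0,0]]'
python3 -m inch '[[40,0,0,-30,0,0,0],[40,0,0,-40,0,0,0],[40,0,0,-40,0,0,0],[40,0,0,0,0,0,0],[40,0,0,0,0,0,0]]'
python3 -m inch '[[40,0,40,0,0,0,0],[40,0,40,0,0,0,0],[40,0,40,0,0,0,0],[40,0,40,0,0,0,0],[40,0,40,0,0,0,0]]'
python3 -m inch '[[40,0,0,0,0,0,0],[40,0,0,0,0,0,0],[40,0,0,0,0,0,0],[40,0,0,0,0,0,0],[40,0,0,0,0,0,0]]'
python3 - <<'E'
from h import *
f=lambda s,x,y,w,h,k:cv2.resize(s["frame"][y:y+h,x:x+w,::-1],None,fx=k,fy=k,interpolation=cv2.INTER_CUBIC)
cv2.imwrite("pics/e1.png",np.hstack([f(snapshot("scene"),210,130,100,130,4),f(snapshot("top"),180,120,100*1,130,4) if 0 else f(snapshot("top"),250,140,100,130,4)]))
E
```

```text
clock: 20.18
ee_pos: [0.518, -0.0926, 0.1591]
tool_rot: [-3.14, 0.004, -0.079]
ft_force: [-0.4, -0.2, -0.2]
finger_gap: 0.0396
grasp_force: 0.0
clock: 20.6
ee_pos: [0.519, -0.0929, 0.2721]
tool_rot: [3.14, -0.004, -0.079]
ft_force: [-1.2, 0.2, -0.1]
finger_gap: 0.04
grasp_force: 0.0
clock: 21.02
ee_pos: [0.5022, -0.2939, 0.2686]
tool_rot: [-3.139, 0.003, -0.079]
ft_force: [0.5, -0.1, 0.9]
finger_gap: 0.0402
grasp_force: 0.0
clock: 21.43
ee_pos: [0.5032, -0.2911, 0.2702]
tool_rot: [-3.141, 0.001, -0.077]
ft_force: [1.2, 0.8, 0.5]
finger_gap: 0.04
grasp_force: 0.0
```

View pics/e1.png

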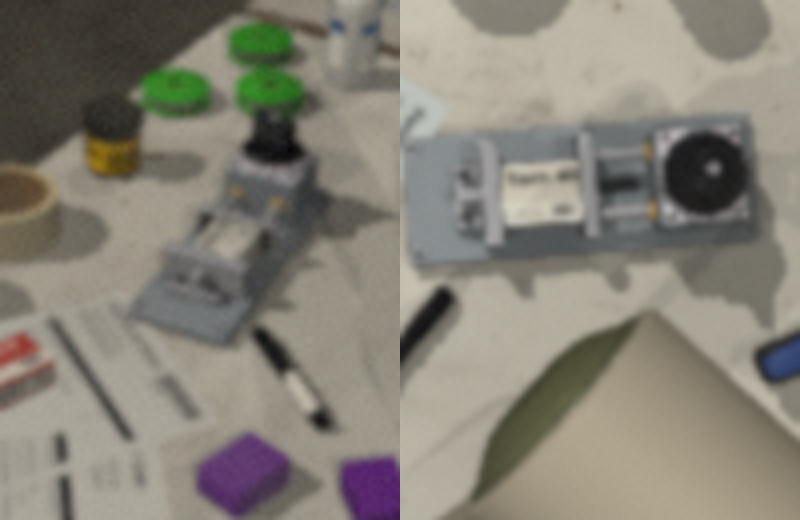

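The carton at (540,190) is held squarely between fence (492) and jaw (588). The gripper is clear and the other things are undisturbed.

```bash
python3 -c "
from workcell import *
print(hand_in())"
```

```text
the job is handed in; nothing more can be done
None
```

The small carton is clamped flat between jaw and fence, the knob was turned until the clutch slipped (torque fell from 0.56 to 0.36 N m) and let go, and the job was handed in at about 21.5 s with nothing else disturbed in the final picture.

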